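# Push a battery row home and lock it with a hammer-head stop

## Task

Stand the loose fifth cell from its nest on the strut at the tail of the row of four, square to the strut and in line with the row, then push the whole row along the strut as one straight block until the front cell is home against the end plate and no gaps are left. Set the hammer-head stop into the slot so that its collar bears against the tail cell, and give it a quarter turn so that the head catches under the lips, collar flat on the strut. Do not lift the four standing cells, pull them apart, tip any cell or let the row bend; leave the multimeter, screwdriver, black tray, mug and cardboard box where they are.

Things in the scene. Friction and masses are not known exactly. Their poses are not given: they have to be found in the camera images.
- rack_end (a point): Inner face of the fixed rack's grey end plate, on the centre line, at the height of the strut's top, 29 mm above the bench. x runs along the strut into the plate (the way the row is pushed), z up. The plate stands 66 mm above the strut. The strut is straight, 64 mm wide, slotted from end to end: slot 24 mm wide between lips 5 mm thick, over a hollow 58 mm wide, 21 mm deep.
- rack_tail (a point): Open rear end of the strut, centre line, strut-top height, 365 mm behind the end plate; same axes as rack_end. No guides stand here.
- guide_mouth (a point): Mouth of the two orange side guides, on the centre line at strut-top height, 109 mm from the end plate; same axes. The guides rise 35 mm above the strut: they start 121 mm apart here, narrow to 105 mm at 85 mm from the plate, and run on parallel to the plate.
- cell_a_mid (a point): Centre, half-way up, of blue battery cell A (nearest the end plate), about 0.25 kg: 26 mm thick (x), 100 mm wide (y), 60 mm tall (z); studs 4 mm high on top. Four such cells stand face to face on the strut, about 2 mm apart, the front one 85 to 125 mm short of the end plate.
- cell_b_mid (a point): Centre, half-way up, of blue battery cell B (second), about 0.25 kg: 26 mm thick (x), 100 mm wide (y), 60 mm tall (z); studs 4 mm high on top. Four such cells stand face to face on the strut, about 2 mm apart, the front one 85 to 125 mm short of the end plate.
- cell_c_mid (a point): Centre, half-way up, of blue battery cell C (third), about 0.25 kg: 26 mm thick (x), 100 mm wide (y), 60 mm tall (z); studs 4 mm high on top. Four such cells stand face to face on the strut, about 2 mm apart, the front one 85 to 125 mm short of the end plate.
- cell_d_mid (a point): Centre, half-way up, of blue battery cell D (tail of the row), about 0.25 kg: 26 mm thick (x), 100 mm wide (y), 60 mm tall (z); studs 4 mm high on top. Four such cells stand face to face on the strut, about 2 mm apart, the front one 85 to 125 mm short of the end plate.
- cell_e_mid (a point): Centre, half-way up, of the loose fifth cell, like the others: 26 mm thick (x), 100 mm wide (y), 60 mm tall, 0.25 kg. It stands in a nest on the bench: black base plate 56 x 128 mm, 10 mm thick, with red fences 16 mm high beyond the cell's two narrow ends only; its broad faces are free.
- stop_grip (a point): Centre of the yellow grip bar of the hammer-head stop (about 0.3 kg): bar 60 mm long (x), 18 mm thick (y), 40 mm high. 90 mm below is the underside of its collar. At the start it hangs, bar along the slot, in a 90 mm off-cut of the same strut (29 mm high) fixed to the bench.
- stop_collar (a point): Centre of the flat underside of the stop's black round collar (44 mm across, 36 mm high; the stem above it 20 mm); axes as stop_grip. Below hang a neck 17 mm across, 8 mm long, and the head: 46 mm long (x, as the bar), 19 wide, 8 thick. Bar along the slot, the head passes and the collar rests on the lips; a quarter turn either way sets the head across, 3 mm under the lips.
- meter: Bystander: handheld multimeter lying flat: red box with a black dial, 82 x 150 x 40 mm; origin at the centre of its underside.
- tray: Bystander: empty black open tray, 100 x 140 x 35 mm; origin at the centre of its underside.
- mug: Bystander: white mug, 80 mm across, 90 mm tall, handle to its own +y; origin at the centre of its underside.
- cellbox: Bystander: cardboard box, 90 x 70 x 60 mm; origin at the centre of its underside.
- driver: Bystander: screwdriver lying flat, 180 mm long along its own x.

How it is judged:
On the way, in this order (a step that is already met when the one before it is completed fails the run):
1. the fifth cell stands upright on the strut behind the row, in line with it (y of cell_e_mid in the frame of rack_end between -0.007 and 0.007 m and angle between the x axis of cell_e_mid and the x axis of rack_end, either way round below 0.09 rad and angle between cell_e_mid's own z axis and vertical below 0.08 rad and z of cell_e_mid in the frame of rack_end between 0.026 and 0.034 m and x of cell_e_mid in the frame of cell_d_mid below -0.024 m), for 0.2 s.
2. all five cells are pushed home: straight, without gaps, against the end plate (y of cell_a_mid in the frame of rack_end between -0.007 and 0.007 m and angle between the x axis of each of cell_a_mid, cell_b_mid, cell_c_mid, cell_d_mid, cell_e_mid and the x axis of rack_end, either way round below 0.09 rad and angle between each of cell_a_mid, cell_b_mid, cell_c_mid, cell_d_mid, cell_e_mid's own z axis and vertical below 0.08 rad and z of cell_a_mid in the frame of rack_end between 0.026 and 0.034 m and x of cell_a_mid in the frame of rack_end between -0.018 and -0.008 m and y of cell_b_mid in the frame of rack_end between -0.007 and 0.007 m and z of cell_b_mid in the frame of rack_end between 0.026 and 0.034 m and x of cell_b_mid in the frame of rack_end between -0.044 and -0.034 m and y of cell_c_mid in the frame of rack_end between -0.007 and 0.007 m and z of cell_c_mid in the frame of rack_end between 0.026 and 0.034 m and x of cell_c_mid in the frame of rack_end between -0.07 and -0.06 m and y of cell_d_mid in the frame of rack_end between -0.007 and 0.007 m and z of cell_d_mid in the frame of rack_end between 0.026 and 0.034 m and x of cell_d_mid in the frame of rack_end between -0.096 and -0.086 m and y of cell_e_mid in the frame of rack_end between -0.007 and 0.007 m and z of cell_e_mid in the frame of rack_end between 0.026 and 0.034 m and x of cell_e_mid in the frame of rack_end between -0.122 and -0.112 m), for 0.2 s.
At the end, for the whole second after the job is handed in: All five cells upright on the strut in one straight block against the end plate, the fifth last (each within 5 mm along, 7 mm sideways, 0.09 rad). The stop stands in the slot, collar flat (4 mm) and within 6 mm of the tail cell, its bar turned across the strut (over 1.25 rad) (all of step 2 and y of stop_grip in the frame of rack_end between -0.007 and 0.007 m and z of stop_grip in the frame of rack_end between 0.086 and 0.094 m and angle between stop_grip's own z axis and vertical below 0.08 rad and x of stop_grip in the frame of rack_end between -0.1585 and -0.1455 m and angle between the x axis of stop_grip and the x axis of rack_end, either way round above 1.25 rad); the robot touches nothing.
It fails at once if a cell of the row bends out of line by more than 15 mm or 0.2 rad (y of any of cell_a_mid, cell_b_mid, cell_c_mid, cell_d_mid in the frame of rack_end above 0.015 m or y of any of cell_a_mid, cell_b_mid, cell_c_mid, cell_d_mid in the frame of rack_end below -0.015 m or angle between the x axis of any of cell_a_mid, cell_b_mid, cell_c_mid, cell_d_mid and the x axis of rack_end, either way round above 0.2 rad).
It fails at once if a cell of the row is lifted off the strut by more than 12 mm, or any cell is tipped over (z of any of cell_a_mid, cell_b_mid, cell_c_mid, cell_d_mid in the frame of rack_end above 0.042 m or angle between any of cell_a_mid, cell_b_mid, cell_c_mid, cell_d_mid's own z axis and vertical above 0.35 rad or angle between cell_e_mid's own z axis and vertical above 0.9 rad).
It fails at once if the row of four comes apart (its end cells more than 105 mm apart, centre to centre) (horizontal distance between cell_a_mid and cell_d_mid above 0.105 m).
It fails at once if a bystander is moved by more than 40 mm or tipped (distance of any of meter, driver, tray, mug, cellbox from where it was at the start of the episode above 0.04 m or angle between any of meter, tray, mug, cellbox's own z axis and vertical above 0.5 rad).
It also fails if it takes over 62 s, if anything falls off the work surface, if the arm or the gripper's body presses on something with over 40 N, if the wrist force passes 120 N, or if a joint passes its speed limit or range.

## Robot

A 6-joint arm with a two-finger parallel gripper is mounted at the origin on the work surface. World frame = base frame: x ahead of the robot, y to its left, z up, the work surface at z = 0. Lengths are in m, angles in rad, forces in N, time in s.
With the tool pointing down it reaches from about 0.35 to 0.975 m from the base axis. Payload 4.9 kg.
Tool frame: the origin (TCP) lies on the front face of the gripper's body, between the roots of the fingers; the fingertips stand ctrl.tip_extent ahead of it and the grasp point (between the pads) lies 54 mm ahead of it (ctrl.tip_extent is the distance from the TCP to the fingertips, in m); z points along the fingers, y is the line along which they close (so a half turn about z gives the same grasp; the last joint's range is limited). The gripper opens to 85 mm and grips with 20 to 120 N. Pads are 22 mm wide; open, the fingers measure 114 mm over their backs; the gripper's body (76 mm by 85 mm) begins 54 mm behind the grasp point. The pads swing forward as they close: fully open they stand 13 mm farther back than shut.
Start: joints at [-1.259, 0.053, 1.613, -0, 1.476, -0.119], TCP at [0.261, -0.568, 0.304] pointing down, gripper open.
Joint ranges: [-3.01, 3.01], [-1.01, 2.22], [0.06, 2.58], [-1.02, 4.17], [0.09, 2.62], [-3.14, 3.14]. Speed limits (rad/s): [2.57, 2.57, 3.14, 3.14, 3.14, 3.14].

## Interface

Orientations are given as a rotation vector (axis times angle).
In Python, from station import ctrl gives the robot as it stands.
- The arm moves only by the tool apply_moves, never from a script. Its argument "rows" is one flat list of numbers, 6 for each row, row after row: the shift along the tool's x, y, z normalised to -1 to 1, where 1 is 0.6 m, then the turn, a rotation vector about the tool's x, y, z normalised to -1 to 1, where 1 is 90 degrees. A call has 1 to 20 rows; each row is the pose to reach, as a shift and turn from the pose commanded when the call began, along the tool's axes at that moment; what a row does not reach only later rows make up. A row lasts 1/10 s, in which the tool goes at most 50 mm and 8.59 degrees, less where a joint would pass 70% of its speed; a pose out of reach is approached as far as the arm can. A call with a number of a shift or a turn outside -1 to 1 is refused whole. A call with a gripper value outside its range is refused whole. "grip" is the opening, from 0 (shut) to 1 (fully open), set as the call begins (left out, the last holds). The fingers move at their own pace and stop on an object; "grip_force" is the grip in N (left out, the last holds). Time passes only in rows, so rows that repeat a pose let the fingers close. It gives the time, the measured TCP pose, the force, the opening and the grip force at its end, in the units of the state.
- ctrl.get_obs(): the state, without advancing time (a new reading comes with each control period).
- ctrl.get_image(name): name is "side" or "top"; returns (picture, depth): 384x512x3 uint8, blue, green, red; 384x512 float32, m along the optical axis (not along the pixel's ray), 0 where there is no reading.
- ctrl.camera_model(name): a dict with "mtx" (3x3 intrinsics, pixels), "R" (3x3) and "t" (3): a world point X has camera coordinates R X + t. Camera axes: x right, y down, z forward; pixel columns grow to the right and rows downward; lengths in m; the calibration is good to about 2 mm. A picture is of the moment at which its call begins. camera_model takes no time and is no camera call.
- ctrl.finish_job(): hands the job in; it is judged then, once.
The state is a dict: "t": time; "q": joint angles; "dq": joint speeds; "effort": joint torques, N m; "tool_pos": TCP position; "tool_rot": TCP orientation; "contact_force": force on the tool from outside, world axes, zero at the start; "wrist_torque": the same for the moment, N m; "opening": finger opening in m; "grip_force": force on a finger pad.
Only numpy, scipy, OpenCV 4.12 (cv2) and the standard library are available. Lean on these libraries where they do the work, as an engineer would, in place of code of your own. Each camera call takes 0.05 s, during which the arm holds its last target. There are 200 camera calls.

## Working session

There is one attempt and no reset: what is moved stays moved. The work goes in short steps, Python scripts to look and compute and a tool call to move; the robot and the scene stay as the last step left them, time stands still between calls to the robot, and variables do not carry over. Pictures are saved under pics/ and viewed, at most 10 in all, crops included, and the job is handed in when it is done.

Besides the shell and the picture viewer there is one more tool, called after ">>>" in YAML: its name, and indented under it one key for each argument. apply_moves: Moves the arm, as the interface text tells. Its arguments: {"type":"object","properties":{"rows":{"type":"array","items":{"type":"number"}},"grip":{"type":"number"},"grip_force":{"type":"number"}},"required":["rows"]}

```bash
mkdir -p pics; ls; cat > h.py <<'E'
import numpy as np,cv2
from station import ctrl
from scipy.spatial.transform import Rotation as Ro
def cloud(name):
    im,d=ctrl.get_image(name);c=ctrl.camera_model(name)
    K,R,t=[np.array(c[k]) for k in('mtx','R','t')]
    v,u=np.mgrid[:384,:512]
    P=np.stack([(u-K[0,2])/K[0,0]*d,(v-K[1,2])/K[1,1]*d,d],-1)
    return im,d,(P-t.ravel())@R
def state():
    o=ctrl.get_obs();print('t',round(o['t'],2),'p',np.round(o['tool_pos'],4),'R\n',np.round(Ro.from_rotvec(o['tool_rot']).as_matrix(),4),'F',np.round(o['contact_force'],1),'op',round(o['opening'],4),'gf',o['grip_force']);return o
E
python3 - <<'E'
from h import *
state();print(ctrl.tip_extent)
for n in('side','top'):
    im,d,W=cloud(n);cv2.imwrite(f'pics/{n}0.png',im);np.savez(f'{n}0.npz',im=im,d=d,W=W)
    c=ctrl.camera_model(n);R=np.array(c['R']);print(n,-R.T@np.array(c['t']).ravel(),R[2],(d>0).mean(),c['mtx'])
E
```

```text
pics
t 0.0 p [ 0.2609 -0.5674  0.3027] R
 [[ 9.086e-01  4.176e-01 -6.000e-04]
 [ 4.176e-01 -9.086e-01  2.000e-03]
 [ 2.000e-04 -2.000e-03 -1.000e+00]] F [ 0.3 -0.7  0.4] op 0.0853 gf 0.0
0.0726
side [0.17695789 0.66004774 0.97500801] [ 0.34140505 -0.57468038 -0.74376411] 0.9959920247395834 [[398.01968194   0.         258.7885549 ]
 [  0.         398.01968194 193.72951525]
 [  0.           0.           1.        ]]
top [0.42072794 0.01174153 1.32649123] [ 0.122246   -0.01026585 -0.99244674] 0.9959208170572916 [[462.2595954    0.         259.56275458]
 [  0.         462.2595954  188.1714638 ]
 [  0.           0.           1.        ]]
```

View pics/top0.png

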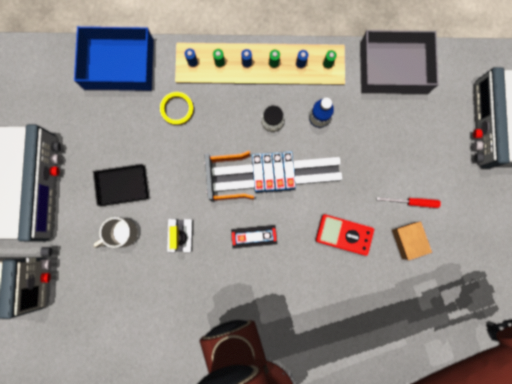

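View pics/side0.png

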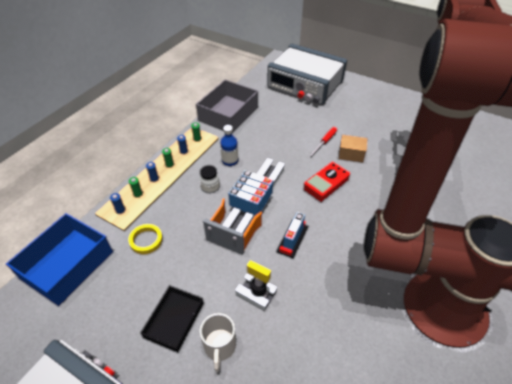

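The top view shows the rack running from the plate at (212,178) to its tail at (340,170). The four cells are at x px 258–292, the loose cell is at (254,236) and the stop is at (180,236).

```bash
cat >> h.py <<'E'
def rects(name,W,im,box,zr,cond=None,minn=15):
    "minAreaRect in world xy (mm) of connected blobs within box px & height range"
    m=(W[...,2]>zr[0])&(W[...,2]<zr[1])
    if cond is not None:m&=cond
    k=np.zeros_like(m);x0,y0,x1,y1=box;k[y0:y1,x0:x1]=1;m&=k
    n,l=cv2.connectedComponents(m.astype(np.uint8),connectivity=8)
    for i in range(1,n):
        P=W[l==i]
        if len(P)<minn:continue
        r=cv2.minAreaRect((P[:,:2]*1000).astype(np.float32))
        vv,uu=np.where(l==i)
        print(name,zr,len(P),'px',uu.mean().round(1),vv.mean().round(1),'c',np.round(r[0],1),'sz',np.round(r[1],1),'a',round(r[2],2),'z',np.median(P[:,2]).round(4),'mean',np.round(P.mean(0)*1000,1))
E
python3 - <<'E'
from h import *
z=np.load('top0.npz');im,W=z['im'],z['W'];h=cv2.cvtColor(im,cv2.COLOR_BGR2HSV);H,S,V=[h[...,i].astype(int) for i in range(3)]
white=(S<60)&(V>150)
print('strut');rects('top',W,im,(205,145,350,205),(.02,.04),white)
print('cells');rects('top',W,im,(245,145,305,200),(.075,.1),None)
print('plate');rects('top',W,im,(200,145,222,205),(.08,.11),None)
print('orange');rects('top',W,im,(205,145,260,205),(.05,.08),(H<20)&(S>120))
print('nest');rects('top',W,im,(225,220,285,255),(.055,.09),None);rects('top',W,im,(225,220,285,255),(.004,.016));rects('top',W,im,(225,220,285,255),(.017,.04),((H<8)|(H>172))&(S>120))
print('stop');rects('top',W,im,(160,210,205,260),(.12,.16));rects('top',W,im,(160,210,205,260),(.02,.035),white)
rects('top',W,im,(160,210,205,260),(.05,.08))
for y in range(150,196,3): print(y,[(int(W[y,x,2]*1000)) for x in range(248,300,3)])
z=np.load('side0.npz');im,W=z['im'],z['W'];h=cv2.cvtColor(im,cv2.COLOR_BGR2HSV);H,S,V=[h[...,i].astype(int) for i in range(3)]
print('side');rects('side',W,im,(235,250,285,310),(.12,.16),(H>20)&(H<38)&(S>100));rects('side',W,im,(225,160,280,215),(.08,.1));rects('side',W,im,(275,205,315,260),(.06,.08));rects('side',W,im,(200,150,290,255),(.022,.036),(S<60)&(V>150))
E
```

```text
strut
top (0.02, 0.04) 331 px 316.2 162.6 c [ 655.4 -162.7] sz [ 21.9 132.9] a 6.21 z 0.0294 mean [ 655.1 -162.6   29.3]
top (0.02, 0.04) 280 px 232.5 169.8 c [632.7  75.4] sz [ 21.  112.4] a 5.14 z 0.0296 mean [632.5  75.5  29.5]
top (0.02, 0.04) 346 px 317.9 178.0 c [ 611.4 -167.3] sz [ 20.8 132.5] a 5.39 z 0.0292 mean [ 610.9 -167.2   29.1]
top (0.02, 0.04) 293 px 233.6 185.2 c [588.5  71.8] sz [ 20.8 112. ] a 5.6 z 0.0291 mean [588.4  71.8  29.2]
cells
top (0.075, 0.1) 1438 px 273.2 171.2 c [620.5 -38. ] sz [100.6 111. ] a 4.84 z 0.0904 mean [619.6 -37.7  90.2]
plate
top (0.08, 0.11) 221 px 208.2 176.5 c [603.8 139.6] sz [122.9  15.7] a 5.31 z 0.0947 mean [603.2 137.5  94.2]
orange
top (0.05, 0.08) 127 px 229.5 156.1 c [665.7  82.5] sz [ 11.9 110. ] a 9.79 z 0.0628 mean [665.6  82.6  61.9]
top (0.05, 0.08) 111 px 232.8 196.1 c [553.8  71.9] sz [ 11.4 110.7] a 2.28 z 0.0634 mean [553.8  72.   63. ]
nest
top (0.055, 0.09) 356 px 253.8 236.8 c [443.   13.2] sz [25.8 99.6] a 5.93 z 0.0713 mean [442.8  13.5  71.4]
top (0.004, 0.016) 254 px 252.6 229.6 c [461.5  12.8] sz [ 36.2 136.3] 
[... 2066 characters left out ...]
4 mean [436.4 223.6 135.8]
side (0.08, 0.1) 958 px 250.3 187.4 c [621.8 -37.6] sz [103.6 113.5] a 6.08 z 0.0908 mean [618.4 -32.9  90.3]
side (0.06, 0.08) 286 px 293.9 226.4 c [443.6  12.9] sz [ 26.4 101.2] a 7.05 z 0.0714 mean [442.3  16.9  71.1]
side (0.022, 0.036) 113 px 264.4 166.5 c [ 659.5 -187.1] sz [22.1 88.5] a 5.9 z 0.0296 mean [ 658.4 -187.3   29.6]
side (0.022, 0.036) 122 px 276.3 170.7 c [ 614.5 -191.4] sz [20.1 85.7] a 5.37 z 0.0302 mean [ 613.6 -190.3   29.9]
side (0.022, 0.036) 144 px 230.9 217.0 c [635.7  54.5] sz [22.3 74.4] a 5.89 z 0.0299 mean [634.7  54.5  29.9]
side (0.022, 0.036) 150 px 244.0 221.9 c [591.3  50.9] sz [21.3 76.2] a 5.93 z 0.0297 mean [590.7  49.7  29.6]
```

Both views agree:

| Item | Position (mm) | Orientation |
|---|---|---|
| `rack_end` | (605, 132), tail 365 mm behind | axis yaw 95.46° |
| Row | front at about −115, tail face at about −226 (rack x) | in line with the rack |
| Cell E | (443.3, 13.3) | thickness axis at 6° |
| Stop bar | (438.5, 221.3) | about 0.5° |

All of these match the sizes given.

```bash
cat >> h.py <<'E'
RE=np.array([.6048,.132]);A=np.deg2rad(95.46);U=np.array([np.cos(A),np.sin(A)]);Vv=np.array([-U[1],U[0]])
def rk(x,y=0):return RE+x*U+y*Vv
def inr(p):d=np.array(p)[:2]-RE;return np.round([d@U*1000,d@Vv*1000],1)
def row(p,yaw):
    "row to world TCP p with tool down at yaw (deg) of tool x"
    o=ctrl.get_obs();R=Ro.from_rotvec(o['tool_rot']).as_matrix();c,s=np.cos(np.deg2rad(yaw)),np.sin(np.deg2rad(yaw))
    T=np.array([[c,s,0],[s,-c,0],[0,0,-1]])
    print(np.round(p,4),'row',np.round(R.T@(np.array(p)-o['tool_pos'])/.6,4),np.round(Ro.from_matrix(R.T@T).as_rotvec()/(np.pi/2),4))
E
python3 - <<'E'
from h import *
row([.4433,.0133,.19],96)
E
```

```text
[0.4433 0.0133 0.19  ] row [ 0.6804 -0.7522  0.1896] [-0.0009 -0.0009 -0.7924]
```

>>> apply_moves:
  rows: [0.68,-0.752,0.19,-0.001,-0.001,-0.792,0.68,-0.752,0.19,-0.001,-0.001,-0.792,0.68,-0.752,0.19,-0.001,-0.001,-0.792,0.68,-0.752,0.19,-0.001,-0.001,-0.792,0.68,-0.752,0.19,-0.001,-0.001,-0.792,0.68,-0.752,0.19,-0.001,-0.001,-0.792,0.68,-0.752,0.19,-0.001,-0.001,-0.792,0.68,-0.752,0.19,-0.001,-0.001,-0.792,0.68,-0.752,0.19,-0.001,-0.001,-0.792,0.68,-0.752,0.19,-0.001,-0.001,-0.792,0.68,-0.752,0.19,-0.001,-0.001,-0.792,0.68,-0.752,0.19,-0.001,-0.001,-0.792,0.68,-0.752,0.19,-0.001,-0.001,-0.792,0.68,-0.752,0.19,-0.001,-0.001,-0.792,0.68,-0.752,0.19,-0.001,-0.001,-0.792,0.68,-0.752,0.19,-0.001,-0.001,-0.792,0.68,-0.752,0.19,-0.001,-0.001,-0.792,0.68,-0.752,0.19,-0.001,-0.001,-0.792]
  grip: 1

```text
t: 1.9
tool_pos: [0.4433, 0.0115, 0.1902]
tool_rot: [2.104, 2.33, -0.001]
contact_force: [-0.1, 0.6, 0.5]
opening: 0.0854
grip_force: 0.0
```

```bash
python3 - <<'E'
from h import *
state();row([.4433,.0133,.112],96)
E
```

```text
t 1.9 p [0.4433 0.0115 0.1902] R
 [[-1.020e-01  9.948e-01  1.100e-03]
 [ 9.948e-01  1.020e-01 -2.200e-03]
 [-2.300e-03  8.000e-04 -1.000e+00]] F [-0.1  0.6  0.5] op 0.0854 gf 0.0
[0.4433 0.0133 0.112 ] row [0.0032 0.0002 0.1302] [ 0.0005  0.0014 -0.0016]
```

>>> apply_moves:
  rows: [0.003,0,0.065,0,0.001,-0.001,0.003,0,0.12,0,0.001,-0.001,0.003,0,0.13,0,0.001,-0.001,0.003,0,0.13,0,0.001,-0.001]

```text
t: 2.3
tool_pos: [0.4424, 0.0138, 0.1111]
tool_rot: [-2.101, -2.333, 0.003]
contact_force: [-0.6, -0.2, 0.1]
opening: 0.0855
grip_force: 0.0
```

>>> apply_moves:
  rows: [0,0,0,0,0,0,0,0,0,0,0,0,0,0,0,0,0,0,0,0,0,0,0,0,0,0,0,0,0,0,0,0,0,0,0,0,0,0,0,0,0,0]
  grip: 0
  grip_force: 40

```text
t: 3.0
tool_pos: [0.4435, 0.014, 0.1129]
tool_rot: [2.1, 2.335, 0.0]
contact_force: [-3.0, -0.1, 6.4]
opening: 0.0253
grip_force: 42.2
```

```bash
python3 - <<'E'
from h import *
o=state();print(ctrl.tip_extent);p=o['tool_pos'];row([p[0],p[1],.24],96)
E
```

```text
t 3.0 p [0.4435 0.014  0.1129] R
 [[-1.056e-01  9.944e-01  8.000e-04]
 [ 9.944e-01  1.056e-01 -8.000e-04]
 [-8.000e-04  8.000e-04 -1.000e+00]] F [-3.  -0.1  6.4] op 0.0253 gf 42.19936966896057
0.0726
[0.4435 0.014  0.24  ] row [-2.000e-04  2.000e-04 -2.119e-01] [0.0005 0.0005 0.0007]
```

>>> apply_moves:
  rows: [0,0,-0.07,0,0,0,0,0,-0.14,0,0,0,0,0,-0.2,0,0,0,0,0,-0.212,0,0,0,0,0,-0.212,0,0,0]

```text
t: 3.5
tool_pos: [0.4435, 0.0142, 0.2397]
tool_rot: [2.099, 2.334, 0.002]
contact_force: [-1.3, -0.0, -4.9]
opening: 0.0253
grip_force: 41.5
```

```bash
python3 - <<'E'
from h import *
o=state();print(rk(-.268));row([*rk(-.268),.24],5.46)
E
```

```text
t 3.5 p [0.4435 0.0142 0.2397] R
 [[-1.055e-01  9.944e-01  2.700e-03]
 [ 9.944e-01  1.055e-01 -7.000e-04]
 [-1.000e-03  2.600e-03 -1.000e+00]] F [-1.3 -0.  -4.9] op 0.0253 gf 41.4801299571991
[ 0.63030042 -0.13478405]
[ 0.6303 -0.1348  0.24  ] row [-0.2797  0.2835  0.0006] [ 1.8000e-03 -8.0000e-04  1.0066e+00]
```

>>> apply_moves:
  rows: [-0.28,0.2835,0,0.001,0,1,-0.28,0.2835,0,0.001,0,1,-0.28,0.2835,0,0.001,0,1,-0.28,0.2835,0,0.001,0,1,-0.28,0.2835,0,0.001,0,1,-0.28,0.2835,0,0.001,0,1,-0.28,0.2835,0,0.001,0,1,-0.28,0.2835,0,0.001,0,1,-0.28,0.2835,0,0.001,0,1,-0.28,0.2835,0,0.001,0,1,-0.28,0.2835,0,0.001,0,1,-0.28,0.2835,0,0.001,0,1,-0.28,0.2835,0,0.001,0,1]

```text
t: 4.8
tool_pos: [0.6289, -0.1346, 0.2361]
tool_rot: [-3.135, -0.168, 0.008]
contact_force: [0.4, 0.3, -2.3]
opening: 0.0258
grip_force: 41.5
```

```bash
python3 - <<'E'
from h import *
o=state();row([*rk(-.268),.16],5.46)
im,d,W=cloud('side');cv2.imwrite('pics/s1.png',cv2.resize(im[100:250,170:370],None,fx=3,fy=3))
E
```

```text
t 4.8 p [ 0.6289 -0.1346  0.2361] R
 [[ 0.9942  0.107  -0.0051]
 [ 0.107  -0.9943  0.0019]
 [-0.0048 -0.0025 -1.    ]] F [ 0.4  0.3 -2.3] op 0.0258 gf 41.544286608695984
[ 0.6303 -0.1348  0.16  ] row [0.0028 0.0008 0.1268] [-0.0016  0.0031  0.0076]
```

View pics/s1.png

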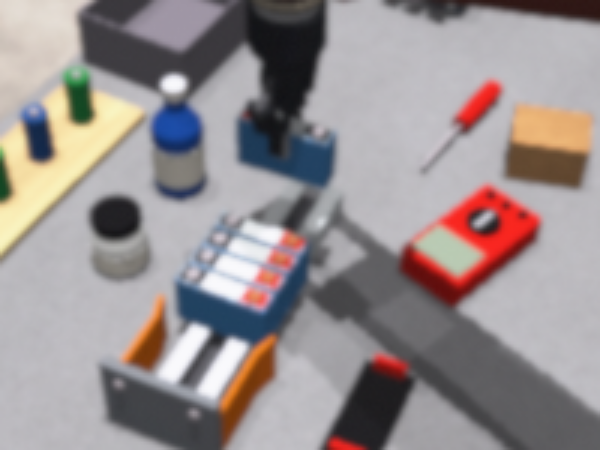

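The crop shows the cell held level above the strut behind the row, at crop pixel (285,145). I'll lower it now.

>>> apply_moves:
  rows: [0.003,0.001,0.06,-0.001,0.003,0.008,0.003,0.001,0.12,-0.001,0.003,0.008,0.003,0.001,0.127,-0.001,0.003,0.008,0.003,0.001,0.127,-0.001,0.003,0.008,0.003,0.001,0.127,-0.001,0.003,0.008]

```text
t: 5.35
tool_pos: [0.6328, -0.1357, 0.165]
tool_rot: [3.136, 0.147, 0.011]
contact_force: [-0.4, 0.6, -2.7]
opening: 0.0254
grip_force: 41.5
```

```bash
python3 - <<'E'
from h import *
o=state();row([*rk(-.268),.132],5.46)
im,d,W=cloud('side');h=cv2.cvtColor(im,cv2.COLOR_BGR2HSV)
b=(h[...,0]>95)&(h[...,0]<125)&(h[...,1]>90)
P=W[b];x=np.stack([(P[:,:2]-RE)@U,(P[:,:2]-RE)@Vv,P[:,2]],1)*1000
x=x[(x[:,0]>-300)&(x[:,0]<-245)&(abs(x[:,1])<70)&(x[:,2]>35)];print(len(x),x.min(0),x.max(0),np.percentile(x,[2,50,98],axis=0).round(1))
E
```

```text
t 5.35 p [ 0.6328 -0.1357  0.165 ] R
 [[ 0.9956  0.0933  0.0069]
 [ 0.0933 -0.9956 -0.0015]
 [ 0.0067  0.0022 -1.    ]] F [-0.4  0.6 -2.7] op 0.0254 gf 41.463085412979126
[ 0.6303 -0.1348  0.132 ] row [-0.0044 -0.002   0.055 ] [ 0.0014 -0.0043 -0.0012]
293 [-278.17859128  -45.59767876   62.10638826] [-245.72767803   47.21431025  123.73575111] [[-274.3  -44.4   66.5]
 [-257.6   14.9   90.3]
 [-254.    46.5  120.7]]
```

>>> apply_moves:
  rows: [-0.004,-0.002,0.02,0.001,-0.004,-0.001,-0.004,-0.002,0.035,0.001,-0.004,-0.001,-0.004,-0.002,0.045,0.001,-0.004,-0.001,-0.004,-0.002,0.05,0.001,-0.004,-0.001,-0.004,-0.002,0.05,0.001,-0.004,-0.001,-0.004,-0.002,0.05,0.001,-0.004,-0.001]

```text
t: 6.0
tool_pos: [0.6296, -0.1345, 0.1331]
tool_rot: [-3.138, -0.149, 0.003]
contact_force: [-0.0, -1.1, -2.2]
opening: 0.0255
grip_force: 41.5
```

```bash
python3 - <<'E'
from h import *
o=state();row([*rk(-.268),.1315],5.46);print(inr(o['tool_pos']))
E
```

```text
t 6.0 p [ 0.6296 -0.1345  0.1331] R
 [[ 9.955e-01  9.450e-02 -1.800e-03]
 [ 9.450e-02 -9.955e-01  2.000e-04]
 [-1.700e-03 -4.000e-04 -1.000e+00]] F [-0.  -1.1 -2.2] op 0.0255 gf 41.51913285255432
[ 0.6303 -0.1348  0.1315] row [0.0012 0.0007 0.0026] [-0.0002  0.0011 -0.0004]
[-267.6    0.7]
```

Lower in small steps until it touches.

>>> apply_moves:
  rows: [0.001,0,0.0015,0,0.001,0,0.001,0,0.003,0,0.001,0,0.001,0,0.004,0,0.001,0,0.001,0,0.004,0,0.001,0]

```text
t: 6.4
tool_pos: [0.6304, -0.1344, 0.132]
tool_rot: [-3.138, -0.149, -0.0]
contact_force: [-3.3, 1.3, 5.2]
opening: 0.0256
grip_force: 42.5
```

>>> apply_moves:
  rows: [0,0,0,0,0,0,0,0,0,0,0,0,0,0,0,0,0,0,0,0,0,0,0,0]
  grip: 0.43

```text
t: 6.8
tool_pos: [0.6299, -0.1343, 0.1304]
tool_rot: [-3.138, -0.149, 0.001]
contact_force: [-0.3, 1.2, 0.0]
opening: 0.0367
grip_force: 0.0
```

```bash
python3 - <<'E'
from h import *
o=state();p=o['tool_pos'];row([p[0],p[1],.2],5.46)
E
```

```text
t 6.8 p [ 0.6299 -0.1343  0.1304] R
 [[ 9.955e-01  9.450e-02 -8.000e-04]
 [ 9.450e-02 -9.955e-01  5.000e-04]
 [-8.000e-04 -6.000e-04 -1.000e+00]] F [-0.3  1.2  0. ] op 0.0367 gf 0.0
[ 0.6299 -0.1343  0.2   ] row [-1.000e-04 -1.000e-04 -1.161e-01] [-0.0004  0.0005 -0.0004]
```

>>> apply_moves:
  rows: [0,0,-0.05,0,0,0,0,0,-0.1,0,0,0,0,0,-0.16,0,0,0,0,0,-0.16,0,0,0]

```text
t: 7.2
tool_pos: [0.6329, -0.1353, 0.2337]
tool_rot: [3.134, 0.148, 0.016]
contact_force: [1.0, -0.1, 1.3]
opening: 0.0369
grip_force: 0.0
```

```bash
python3 - <<'E'
from h import *
o=state();row([*rk(-.318),.2],95.46)
E
```

```text
t 7.2 p [ 0.6329 -0.1353  0.2337] R
 [[ 0.9955  0.0945  0.0102]
 [ 0.0945 -0.9955 -0.0032]
 [ 0.0099  0.0041 -0.9999]] F [ 1.  -0.1  1.3] op 0.0369 gf 0.0
[ 0.6351 -0.1846  0.2   ] row [-0.0047  0.0819  0.0564] [ 0.007  -0.0029 -1.0004]
```

>>> apply_moves:
  rows: [-0.003,0.082,0.02,0,0,-1,-0.003,0.082,0.02,0,0,-1,-0.003,0.082,0.02,0,0,-1,-0.003,0.082,0.02,0,0,-1,-0.003,0.082,0.02,0,0,-1,-0.003,0.082,0.02,0,0,-1,-0.003,0.082,0.02,0,0,-1,-0.003,0.082,0.02,0,0,-1,-0.003,0.082,0.02,0,0,-1,-0.003,0.082,0.02,0,0,-1,-0.003,0.082,0.02,0,0,-1,-0.003,0.082,0.02,0,0,-1,-0.003,0.082,0.02,0,0,-1]
  grip: 0.7

```text
t: 8.5
tool_pos: [0.6327, -0.1834, 0.2139]
tool_rot: [-2.115, -2.321, 0.001]
contact_force: [0.3, -1.0, -0.8]
opening: 0.06
grip_force: 0.0
```

```bash
python3 - <<'E'
from h import *
o=state();row([*rk(-.318),.118],95.46)
im,d,W=cloud('side');cv2.imwrite('pics/s2.png',cv2.resize(im[100:250,170:370],None,fx=3,fy=3))
im,d,W=cloud('top');P=W[(W[...,2]>.082)&(W[...,2]<.096)]
x=np.stack([(P[:,:2]-RE)@U,(P[:,:2]-RE)@Vv],1)*1000;x=x[(abs(x[:,1])<60)&(x[:,0]>-300)&(x[:,0]<-90)]
print(np.histogram(x[:,0],np.arange(-300,-90,5)))
for lo,hi in((-284,-250),(-235,-110)):
  q=x[(x[:,0]>lo)&(x[:,0]<hi)]; print(len(q),cv2.minAreaRect(q.astype(np.float32)) if len(q)>5 else '')
E
```

```text
t 8.5 p [ 0.6327 -0.1834  0.2139] R
 [[-9.300e-02  9.957e-01 -1.500e-03]
 [ 9.957e-01  9.300e-02  8.000e-04]
 [ 1.000e-03 -1.400e-03 -1.000e+00]] F [ 0.3 -1.  -0.8] op 0.06 gf 0.0
[ 0.6351 -0.1846  0.118 ] row [-0.0024  0.004   0.1598] [-0.0009 -0.0006 -0.0014]
(array([ 0,  0,  0,  0, 19, 30, 35, 42, 51, 15,  0,  0,  0,  0, 12, 59, 67,
       64, 68, 69, 32, 65, 64, 64, 68, 57, 55, 65, 64, 64, 66, 45, 69, 65,
       67, 66, 62,  0,  0,  0,  0]), array([-300, -295, -290, -285, -280, -275, -270, -265, -260, -255, -250,
       -245, -240, -235, -230, -225, -220, -215, -210, -205, -200, -195,
       -190, -185, -180, -175, -170, -165, -160, -155, -150, -145, -140,
       -135, -130, -125, -120, -115, -110, -105, -100,  -95]))
192 ((-266.5172119140625, -11.045475006103516), (77.58662414550781, 25.840749740600586), 88.66207122802734)
1377 ((-170.7169647216797, 0.2606964111328125), (101.22673034667969, 110.6754150390625), 89.46968078613281)
```

View pics/s2.png

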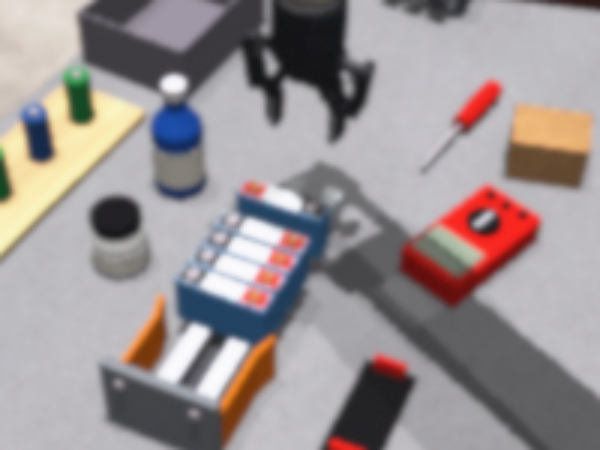

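The crop shows E standing upright on the strut behind the row, at crop pixel (285,205). Its visible edge is at −49.8 mm lateral, so it is centred. Next I'll lower the spread fingers behind it.

>>> apply_moves:
  rows: [-0.003,0.004,0.06,0,0,0,-0.003,0.004,0.11,0,0,0,-0.003,0.004,0.15,0,0,0,-0.003,0.004,0.16,0,0,0,-0.003,0.004,0.16,0,0,0,-0.003,0.004,0.16,0,0,0,-0.003,0.004,0.16,0,0,0]

```text
t: 9.3
tool_pos: [0.6366, -0.1855, 0.1209]
tool_rot: [2.112, 2.322, 0.002]
contact_force: [1.3, -1.4, -0.0]
opening: 0.0594
grip_force: 0.0
```

```bash
python3 - <<'E'
from h import *
o=state();print(inr(o['tool_pos']));row([*rk(-.145),.118],95.46)
E
```

```text
t 9.3 p [ 0.6366 -0.1855  0.1209] R
 [[-0.0944  0.9955  0.0027]
 [ 0.9955  0.0944 -0.001 ]
 [-0.0012  0.0026 -1.    ]] F [ 1.3 -1.4 -0. ] op 0.0594 gf 0.0
[-319.1   -1.4]
[ 0.6186 -0.0123  0.118 ] row [ 0.2902 -0.0026  0.0045] [ 0.0017  0.0008 -0.0005]
```

>>> apply_moves:
  rows: [0.018,-0.001,0.002,0.001,0,0,0.035,-0.002,0.004,0.001,0,0,0.04,-0.002,0.004,0.001,0,0,0.045,-0.002,0.004,0.001,0,0,0.05,-0.002,0.004,0.001,0,0,0.055,-0.002,0.004,0.001,0,0,0.06,-0.002,0.004,0.001,0,0,0.065,-0.002,0.004,0.001,0,0,0.07,-0.002,0.004,0.001,0,0,0.075,-0.002,0.004,0.001,0,0,0.08,-0.002,0.004,0.001,0,0,0.085,-0.002,0.004,0.001,0,0,0.09,-0.002,0.004,0.001,0,0,0.095,-0.002,0.004,0.001,0,0,0.1,-0.002,0.004,0.001,0,0,0.105,-0.002,0.004,0.001,0,0,0.11,-0.002,0.004,0.001,0,0]

```text
t: 11.0
tool_pos: [0.628, -0.1203, 0.1164]
tool_rot: [2.114, 2.324, -0.004]
contact_force: [0.7, -7.6, 0.1]
opening: 0.0595
grip_force: 1.6
```

```bash
cat >> h.py <<'E'
def tops(cam='top'):
    im,d,W=cloud(cam);P=W[(W[...,2]>.08)&(W[...,2]<.098)]
    x=np.stack([(P[:,:2]-RE)@U,(P[:,:2]-RE)@Vv],1)*1000;x=x[(abs(x[:,1])<60)&(x[:,0]>-300)&(x[:,0]<-3)]
    h,e=np.histogram(x[:,0],np.arange(-300,0,4));print([(int(b),int(a)) for a,b in zip(h,e) if a])
    print(cv2.minAreaRect(x.astype(np.float32)));return im
E
python3 - <<'E'
from h import *
o=state();print(inr(o['tool_pos']));row([*rk(-.145),.118],95.46);tops()
E
```

```text
t 11.0 p [ 0.628  -0.1203  0.1164] R
 [[-0.0945  0.9955 -0.0018]
 [ 0.9955  0.0945 -0.0021]
 [-0.0019 -0.002  -1.    ]] F [ 0.7 -7.6  0.1] op 0.0595 gf 1.6042539244517684
[-253.4    0.9]
[ 0.6186 -0.0123  0.118 ] row [ 0.1806  0.0014 -0.0031] [-0.0013  0.0012 -0.0004]
[(-240, 7), (-236, 7), (-232, 9), (-228, 13), (-224, 21), (-220, 14), (-216, 9), (-212, 2), (-208, 4), (-204, 15), (-200, 18), (-196, 24), (-192, 31), (-188, 34), (-184, 42), (-180, 45), (-176, 49), (-172, 59), (-168, 52), (-164, 52), (-160, 52), (-156, 55), (-152, 55), (-148, 54), (-144, 54), (-140, 56), (-136, 54), (-132, 53), (-128, 56), (-124, 53), (-120, 54), (-116, 54), (-112, 9)]
((-174.8427276611328, -0.11627960205078125), (101.37567901611328, 126.84813690185547), 89.85498809814453)
```

>>> apply_moves:
  rows: [0.006,0.001,-0.001,0,0,0,0.012,0.001,-0.001,0,0,0,0.018,0.001,-0.001,0,0,0,0.024,0.001,-0.001,0,0,0,0.03,0.001,-0.002,0,0,0,0.036,0.001,-0.002,0,0,0,0.042,0.001,-0.002,0,0,0,0.048,0.001,-0.002,0,0,0,0.054,0.001,-0.002,0,0,0,0.06,0.001,-0.002,0,0,0,0.066,0.001,-0.002,0,0,0,0.072,0.001,-0.002,0,0,0,0.078,0.001,-0.002,0,0,0,0.084,0.001,-0.002,0,0,0,0.09,0.001,-0.002,0,0,0,0.096,0.001,-0.002,0,0,0,0.102,0.001,-0.002,0,0,0,0.108,0.001,-0.002,0,0,0,0.114,0.001,-0.002,0,0,0,0.12,0.001,-0.002,0,0,0]

```text
t: 13.05
tool_pos: [0.6211, -0.0482, 0.1165]
tool_rot: [-2.113, -2.322, 0.005]
contact_force: [0.3, -6.1, -1.2]
opening: 0.0602
grip_force: 1.9
```

```bash
python3 - <<'E'
from h import *
o=state();print(inr(o['tool_pos']));row([*rk(-.143),.118],95.46);tops()
im,d,W=cloud('side');cv2.imwrite('pics/s3.png',cv2.resize(im[100:250,170:370],None,fx=3,fy=3))
E
```

```text
t 13.05 p [ 0.6211 -0.0482  0.1165] R
 [[-9.430e-02  9.955e-01 -3.800e-03]
 [ 9.955e-01  9.430e-02 -1.200e-03]
 [-8.000e-04 -3.900e-03 -1.000e+00]] F [ 0.3 -6.1 -1.2] op 0.0602 gf 1.947357701137662
[-181.     0.9]
[ 0.6184 -0.0104  0.118 ] row [ 0.0633  0.0015 -0.0026] [-0.0025  0.0005 -0.0005]
[(-176, 2), (-168, 6), (-164, 10), (-160, 12), (-156, 13), (-152, 19), (-148, 22), (-144, 25), (-140, 24), (-136, 17), (-132, 8), (-128, 3), (-120, 2), (-116, 17), (-112, 26), (-108, 31), (-104, 38), (-100, 44), (-96, 52), (-92, 54), (-88, 55), (-84, 53), (-80, 55), (-76, 55), (-72, 52), (-68, 54), (-64, 57), (-60, 53), (-56, 52), (-52, 52), (-48, 54), (-44, 53), (-40, 15)]
((-106.6698226928711, 0.4493293762207031), (101.06243896484375, 135.84950256347656), 89.81419372558594)
```

View pics/s3.png

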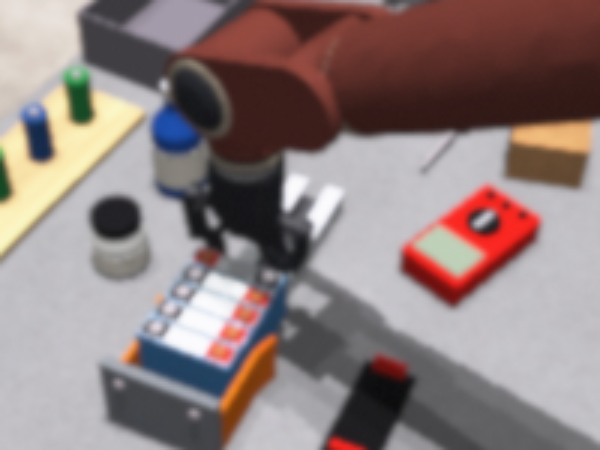

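The row is straight and compact, and it has entered the guides. About 38 mm is left to push.

>>> apply_moves:
  rows: [0.006,0.001,-0.001,-0.002,0,0,0.012,0.001,-0.001,-0.002,0,0,0.018,0.001,-0.002,-0.002,0,0,0.024,0.001,-0.002,-0.002,0,0,0.03,0.001,-0.002,-0.002,0,0,0.036,0.001,-0.002,-0.002,0,0,0.042,0.001,-0.002,-0.002,0,0,0.048,0.001,-0.002,-0.002,0,0,0.052,0.001,-0.002,-0.002,0,0,0.055,0.001,-0.002,-0.002,0,0,0.057,0.001,-0.002,-0.002,0,0,0.059,0.001,-0.002,-0.002,0,0,0.06,0.001,-0.002,-0.002,0,0]

```text
t: 14.45
tool_pos: [0.6181, -0.0121, 0.1175]
tool_rot: [-2.113, -2.323, 0.002]
contact_force: [0.8, -5.2, -2.8]
opening: 0.0595
grip_force: 2.2
```

```bash
python3 - <<'E'
from h import *
o=state();print(inr(o['tool_pos']));row([*rk(-.142),.118],95.46);tops()
E
```

```text
t 14.45 p [ 0.6181 -0.0121  0.1175] R
 [[-9.450e-02  9.955e-01 -1.400e-03]
 [ 9.955e-01  9.450e-02 -1.000e-04]
 [ 1.000e-04 -1.400e-03 -1.000e+00]] F [ 0.8 -5.2 -2.8] op 0.0595 gf 2.187595304567367
[-144.7    0.5]
[ 0.6183 -0.0094  0.118 ] row [ 0.0045  0.0008 -0.0009] [-0.0009 -0.     -0.0004]
[(-160, 1), (-136, 1), (-132, 8), (-128, 12), (-124, 12), (-120, 13), (-116, 18), (-112, 19), (-108, 26), (-104, 22), (-100, 27), (-96, 18), (-92, 12), (-88, 2), (-76, 2), (-72, 17), (-68, 29), (-64, 33), (-60, 43), (-56, 50), (-52, 58), (-48, 52), (-44, 56), (-40, 55), (-36, 55), (-32, 53), (-28, 56), (-24, 54), (-20, 54), (-16, 52), (-12, 54), (-8, 55)]
((-80.49130249023438, -0.6185379028320312), (154.6065673828125, 100.7222900390625), 0.32551777362823486)
```

>>> apply_moves:
  rows: [0.001,0,0,0,0,0,0.002,0,0,0,0,0,0.003,0,0,0,0,0,0.004,0,0,0,0,0,0.005,0,0,0,0,0]

```text
t: 15.0
tool_pos: [0.6178, -0.0093, 0.1175]
tool_rot: [-2.113, -2.324, 0.002]
contact_force: [1.4, -6.9, -3.6]
opening: 0.0595
grip_force: 2.8
```

>>> apply_moves:
  rows: [0.001,0,0,0,0,0,0.002,0,0,0,0,0,0.003,0,0,0,0,0,0.004,0,0,0,0,0]

```text
t: 15.4
tool_pos: [0.6179, -0.0089, 0.1176]
tool_rot: [2.112, 2.322, -0.006]
contact_force: [2.2, -15.4, -4.4]
opening: 0.0599
grip_force: 3.7
```

The force jumped and motion stopped, so the row is seated. I'll back off and rise.

>>> apply_moves:
  rows: [-0.02,0,0,0,0,0,-0.06,0,0,0,0,0,-0.08,0,-0.06,0,0,0,-0.1,0,-0.14,0,0,0,-0.1,0,-0.2,0,0,0,-0.1,0,-0.22,0,0,0,-0.1,0,-0.22,0,0,0]
  grip: 0.7

```text
t: 16.1
tool_pos: [0.625, -0.066, 0.2533]
tool_rot: [2.111, 2.322, 0.007]
contact_force: [0.4, 0.0, -1.2]
opening: 0.06
grip_force: 0.0
```

```bash
python3 - <<'E'
from h import *
o=state();print(inr(o['tool_pos']));row([.4385,.2213,.27],180.5);tops('side')
E
```

```text
t 16.1 p [ 0.625  -0.066   0.2533] R
 [[-9.480e-02  9.955e-01  5.400e-03]
 [ 9.955e-01  9.480e-02  9.000e-04]
 [ 4.000e-04  5.500e-03 -1.000e+00]] F [ 0.4  0.  -1.2] op 0.06 gf 0.0
[-199.    -1.3]
[0.4385 0.2213 0.27  ] row [ 0.5061 -0.2639 -0.029 ] [ 0.003   0.0024 -0.9451]
[(-136, 6), (-132, 24), (-128, 28), (-124, 42), (-120, 31), (-116, 39), (-112, 48), (-108, 29), (-104, 28), (-100, 35), (-96, 36), (-92, 35), (-88, 45), (-84, 39), (-80, 29), (-76, 41), (-72, 30), (-68, 40), (-64, 43), (-60, 51), (-56, 28), (-52, 34), (-48, 37), (-44, 40), (-40, 41), (-36, 47), (-32, 43), (-28, 37), (-24, 34), (-20, 43), (-16, 44), (-12, 41), (-8, 40)]
((-68.33113098144531, -0.704254150390625), (130.2833251953125, 101.82090759277344), 0.1403818577528)
```

>>> apply_moves:
  rows: [0.506,-0.264,-0.01,0.003,0.002,-0.945,0.506,-0.264,-0.01,0.003,0.002,-0.945,0.506,-0.264,-0.01,0.003,0.002,-0.945,0.506,-0.264,-0.01,0.003,0.002,-0.945,0.506,-0.264,-0.01,0.003,0.002,-0.945,0.506,-0.264,-0.01,0.003,0.002,-0.945,0.506,-0.264,-0.01,0.003,0.002,-0.945,0.506,-0.264,-0.01,0.003,0.002,-0.945,0.506,-0.264,-0.01,0.003,0.002,-0.945,0.506,-0.264,-0.01,0.003,0.002,-0.945,0.506,-0.264,-0.01,0.003,0.002,-0.945,0.506,-0.264,-0.01,0.003,0.002,-0.945,0.506,-0.264,-0.01,0.003,0.002,-0.945,0.506,-0.264,-0.01,0.003,0.002,-0.945]

```text
t: 17.55
tool_pos: [0.4375, 0.2209, 0.2561]
tool_rot: [0.011, -3.136, 0.001]
contact_force: [-0.6, 0.1, 0.6]
opening: 0.0596
grip_force: 0.0
```

```bash
python3 - <<'E'
from h import *
o=state();row([.4385,.2213,.178],180.5)
im=tops('top')
im,d,W=cloud('side');h=cv2.cvtColor(im,cv2.COLOR_BGR2HSV);H,S=h[...,0],h[...,1]
rects('side',W,im,(225,240,285,310),(.12,.16),(H>20)&(H<38)&(S>100))
cv2.imwrite('pics/s4.png',cv2.resize(im[140:320,170:370],None,fx=3,fy=3))
E
```

```text
t 17.55 p [0.4375 0.2209 0.2561] R
 [[-1.0e+00 -7.0e-03 -5.2e-03]
 [-7.0e-03  1.0e+00 -9.0e-04]
 [ 5.2e-03 -8.0e-04 -1.0e+00]] F [-0.6  0.1  0.6] op 0.0596 gf 0.0
[0.4385 0.2213 0.178 ] row [-0.0024  0.0008  0.1302] [-0.0005 -0.0033 -0.0011]
[(-132, 50), (-128, 54), (-124, 53), (-120, 53), (-116, 51), (-112, 57), (-108, 53), (-104, 54), (-100, 52), (-96, 54), (-92, 53), (-88, 54), (-84, 53), (-80, 54), (-76, 56), (-72, 53), (-68, 55), (-64, 54), (-60, 53), (-56, 53), (-52, 54), (-48, 55), (-44, 56), (-40, 52), (-36, 56), (-32, 52), (-28, 57), (-24, 56), (-20, 52), (-16, 52), (-12, 56), (-8, 54)]
((-67.57770538330078, 0.0169219970703125), (101.38846588134766, 128.6729278564453), 89.46635437011719)
side (0.12, 0.16) 179 px 260.8 271.1 c [436.3 221.9] sz [54.2 19.3] a 3.3 z 0.1377 mean [429.8 223.9 134.4]
```

View pics/s4.png

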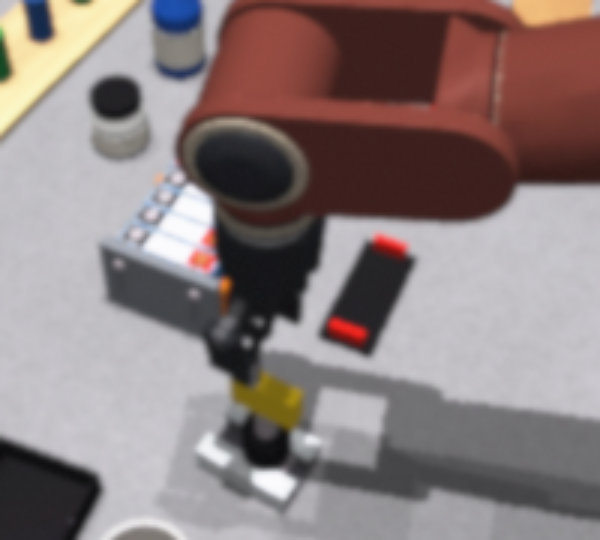

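The gripper is over the bar, which is at crop pixel (265,400). The row block spans −132.5 to −3 mm in my frame, so it is home. Next I'll descend and grip.

>>> apply_moves:
  rows: [-0.002,0.001,0.06,0,-0.003,-0.001,-0.002,0.001,0.11,0,-0.003,-0.001,-0.002,0.001,0.13,0,-0.003,-0.001,-0.002,0.001,0.13,0,-0.003,-0.001,-0.002,0.001,0.13,0,-0.003,-0.001]

```text
t: 18.15
tool_pos: [0.4391, 0.2218, 0.1798]
tool_rot: [-0.015, 3.14, -0.0]
contact_force: [-0.4, 0.2, 0.4]
opening: 0.0598
grip_force: 0.0
```

>>> apply_moves:
  rows: [0,0,0,0,0,0,0,0,0,0,0,0,0,0,0,0,0,0,0,0,0,0,0,0,0,0,0,0,0,0,0,0,0,0,0,0]
  grip: 0
  grip_force: 60

```text
t: 18.75
tool_pos: [0.4392, 0.2216, 0.18]
tool_rot: [-0.015, 3.139, -0.001]
contact_force: [-0.4, -2.7, 6.3]
opening: 0.0173
grip_force: 59.2
```

```bash
python3 - <<'E'
from h import *
o=state();p=o['tool_pos'];row([p[0],p[1],.3],180.5)
E
```

```text
t 18.75 p [0.4392 0.2216 0.18  ] R
 [[-9.999e-01 -9.900e-03  2.600e-03]
 [-9.900e-03  1.000e+00 -5.000e-04]
 [-2.600e-03 -5.000e-04 -1.000e+00]] F [-0.4 -2.7  6.3] op 0.0173 gf 59.245805740356445
[0.4392 0.2216 0.3   ] row [-5.e-04 -1.e-04 -2.e-01] [-0.0003  0.0017  0.0007]
```

>>> apply_moves:
  rows: [0,0,-0.03,0,0,0,0,0,-0.08,0,0,0,0,0,-0.15,0,0,0,0,0,-0.2,0,0,0,0,0,-0.2,0,0,0,0,0,-0.2,0,0,0]

```text
t: 19.35
tool_pos: [0.4381, 0.2216, 0.2979]
tool_rot: [0.015, -3.141, 0.001]
contact_force: [-0.5, 1.0, -3.5]
opening: 0.0173
grip_force: 59.0
```

```bash
python3 - <<'E'
from h import *
o=state();row([*rk(-.166),.3],95.46)
E
```

```text
t 19.35 p [0.4381 0.2216 0.2979] R
 [[-1.0e+00 -9.8e-03 -1.0e-04]
 [-9.8e-03  1.0e+00 -6.0e-04]
 [ 1.0e-04 -6.0e-04 -1.0e+00]] F [-0.5  1.  -3.5] op 0.0173 gf 58.98233771324158
[ 0.6206 -0.0332  0.3   ] row [-0.3    -0.4278 -0.0034] [-3.000e-04  2.000e-04  9.456e-01]
```

>>> apply_moves:
  rows: [-0.3,-0.428,-0.003,0,0,0.946,-0.3,-0.428,-0.003,0,0,0.946,-0.3,-0.428,-0.003,0,0,0.946,-0.3,-0.428,-0.003,0,0,0.946,-0.3,-0.428,-0.003,0,0,0.946,-0.3,-0.428,-0.003,0,0,0.946,-0.3,-0.428,-0.003,0,0,0.946,-0.3,-0.428,-0.003,0,0,0.946,-0.3,-0.428,-0.003,0,0,0.946,-0.3,-0.428,-0.003,0,0,0.946,-0.3,-0.428,-0.003,0,0,0.946,-0.3,-0.428,-0.003,0,0,0.946,-0.3,-0.428,-0.003,0,0,0.946,-0.3,-0.428,-0.003,0,0,0.946,-0.3,-0.428,-0.003,0,0,0.946]

```text
t: 20.85
tool_pos: [0.6209, -0.0333, 0.3007]
tool_rot: [2.112, 2.324, -0.0]
contact_force: [0.0, 0.3, -4.0]
opening: 0.0169
grip_force: 59.8
```

```bash
python3 - <<'E'
from h import *
o=state();row([*rk(-.166),.21],95.46)
im,d,W=cloud('side');cv2.imwrite('pics/s5.png',cv2.resize(im[100:250,170:370],None,fx=3,fy=3))
E
```

```text
t 20.85 p [ 0.6209 -0.0333  0.3007] R
 [[-9.530e-02  9.954e-01  5.000e-04]
 [ 9.954e-01  9.530e-02 -6.000e-04]
 [-6.000e-04  5.000e-04 -1.000e+00]] F [ 0.   0.3 -4. ] op 0.0169 gf 59.83287870883942
[ 0.6206 -0.0332  0.21  ] row [ 0.0002 -0.0006  0.1511] [0.0003 0.0004 0.0001]
```

View pics/s5.png

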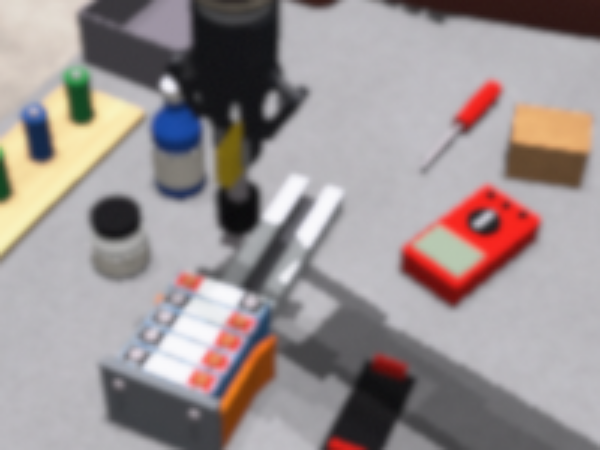

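The five cells are home. The stop hangs upright over the slot with its bar along it, at crop pixel (238,200). I'll lower it.

>>> apply_moves:
  rows: [0,-0.001,0.05,0,0,0,0,-0.001,0.1,0,0,0,0,-0.001,0.13,0,0,0,0,-0.001,0.15,0,0,0,0,-0.001,0.151,0,0,0,0,-0.001,0.151,0,0,0,0,-0.001,0.151,0,0,0]

```text
t: 21.6
tool_pos: [0.6213, -0.0336, 0.2121]
tool_rot: [2.111, 2.322, 0.003]
contact_force: [-0.3, 0.7, -2.1]
opening: 0.0171
grip_force: 59.8
```

```bash
python3 - <<'E'
from h import *
o=state();print(inr(o['tool_pos']));row([*rk(-.166),.18],95.46)
E
```

```text
t 21.6 p [ 0.6213 -0.0336  0.2121] R
 [[-0.0946  0.9955  0.0037]
 [ 0.9955  0.0946 -0.0012]
 [-0.0015  0.0036 -1.    ]] F [-0.3  0.7 -2.1] op 0.0171 gf 59.768856167793274
[-166.4   -0.7]
[ 0.6206 -0.0332  0.18  ] row [ 0.0008 -0.0013  0.0535] [ 0.0023  0.001  -0.0003]
```

>>> apply_moves:
  rows: [0,-0.001,0.01,0.002,0.001,0,0,-0.001,0.018,0.002,0.001,0,0,-0.001,0.026,0.002,0.001,0,0,-0.001,0.032,0.002,0.001,0,0,-0.001,0.038,0.002,0.001,0,0,-0.001,0.044,0.002,0.001,0,0,-0.001,0.047,0.002,0.001,0,0,-0.001,0.047,0.002,0.001,0]

```text
t: 22.4
tool_pos: [0.6196, -0.0335, 0.1815]
tool_rot: [-2.112, -2.322, 0.003]
contact_force: [0.0, 0.2, -3.1]
opening: 0.0175
grip_force: 59.9
```

```bash
python3 - <<'E'
from h import *
o=state();print(inr(o['tool_pos']));row([*rk(-.166),.18],95.46)
E
```

```text
t 22.4 p [ 0.6196 -0.0335  0.1815] R
 [[-9.450e-02  9.955e-01 -3.400e-03]
 [ 9.955e-01  9.450e-02  8.000e-04]
 [ 1.100e-03 -3.300e-03 -1.000e+00]] F [ 0.   0.2 -3.1] op 0.0175 gf 59.85615670681
[-166.2    1. ]
[ 0.6206 -0.0332  0.18  ] row [0.0003 0.0017 0.0024] [-0.0021 -0.0007 -0.0004]
```

>>> apply_moves:
  rows: [0.004,0.001,0.001,-0.002,0,0,0.008,0.001,0.001,-0.002,0,0,0.012,0.001,0.001,-0.002,0,0,0.014,0.001,0.001,-0.002,0,0,0.015,0.001,0.001,-0.002,0,0,0.016,0.001,0.001,-0.002,0,0,0.017,0.001,0.001,-0.002,0,0]

```text
t: 23.1
tool_pos: [0.6194, -0.0233, 0.1814]
tool_rot: [-2.114, -2.324, -0.002]
contact_force: [0.1, 0.2, -3.3]
opening: 0.0169
grip_force: 59.8
```

>>> apply_moves:
  rows: [0.001,0,0,0,0,0,0.002,0,0,0,0,0,0.003,0,0,0,0,0,0.003,0,0,0,0,0]

```text
t: 23.5
tool_pos: [0.6193, -0.0223, 0.1815]
tool_rot: [2.113, 2.323, -0.0]
contact_force: [0.2, -3.6, -2.1]
opening: 0.0169
grip_force: 59.8
```

Contact is at rack x ≈ −155 mm, as expected. Next I'll seat the collar and turn.

>>> apply_moves:
  rows: [0,0,0.001,0,0,0,0,0,0.002,0,0,0,0,0,0.003,0,0,0,0,0,0.003,0,0,0]

```text
t: 23.9
tool_pos: [0.6197, -0.0222, 0.1802]
tool_rot: [2.113, 2.323, 0.001]
contact_force: [-0.7, -4.9, 0.3]
opening: 0.0173
grip_force: 60.2
```

>>> apply_moves:
  rows: [0,0,0,0,0,0.06,0,0,0,0,0,0.12,0,0,0,0,0,0.18,0,0,0,0,0,0.24,0,0,0,0,0,0.3,0,0,0,0,0,0.36,0,0,0,0,0,0.42,0,0,0,0,0,0.48]

```text
t: 24.7
tool_pos: [0.6195, -0.0214, 0.1801]
tool_rot: [-2.823, -1.377, -0.002]
contact_force: [-0.4, -2.1, -0.1]
opening: 0.017
grip_force: 60.2
```

```bash
python3 - <<'E'
from h import *
o=state();print(inr(o['tool_pos']),o['wrist_torque']);row([*rk(-.155),.18],5.46)
E
```

```text
t 24.7 p [ 0.6195 -0.0214  0.1801] R
 [[ 0.6156  0.788   0.0011]
 [ 0.788  -0.6156  0.0014]
 [ 0.0017 -0.     -1.    ]] F [-0.4 -2.1 -0.1] op 0.017 gf 60.24581551551819
[-154.1   -0. ] [-0.63875221  0.12090877  0.08911653]
[ 0.6195 -0.0223  0.18  ] row [-0.0011  0.001   0.0001] [-5.000e-04 -1.000e-03  5.171e-01]
```

Turning freely; finish the turn.

>>> apply_moves:
  rows: [0,0,0,0,0,0.07,0,0,0,0,0,0.14,0,0,0,0,0,0.21,0,0,0,0,0,0.28,0,0,0,0,0,0.35,0,0,0,0,0,0.42,0,0,0,0,0,0.48,0,0,0,0,0,0.517,0,0,0,0,0,0.517,0,0,0,0,0,0.517]

```text
t: 25.7
tool_pos: [0.6197, -0.021, 0.1801]
tool_rot: [-3.135, -0.158, -0.003]
contact_force: [-0.4, -0.7, 1.3]
opening: 0.0168
grip_force: 60.4
```

```bash
python3 - <<'E'
from h import *
o=state();print(inr(o['tool_pos']));tops('top')
E
```

```text
t 25.7 p [ 0.6197 -0.021   0.1801] R
 [[ 0.995   0.1003  0.0017]
 [ 0.1003 -0.995   0.0025]
 [ 0.002  -0.0023 -1.    ]] F [-0.4 -0.7  1.3] op 0.0168 gf 60.41656494140625
[-153.7   -0.3]
[(-132, 18), (-128, 21), (-124, 21), (-120, 16), (-116, 20), (-112, 19), (-108, 20), (-104, 20), (-100, 14), (-96, 4), (-84, 10), (-80, 16), (-76, 25), (-72, 32), (-68, 43), (-64, 44), (-60, 53), (-56, 53), (-52, 58), (-48, 52), (-44, 55), (-40, 55), (-36, 55), (-32, 50), (-28, 57), (-24, 57), (-20, 51), (-16, 56), (-12, 54), (-8, 51)]
((-67.25981140136719, -0.937042236328125), (101.31593322753906, 128.38108825683594), 89.97911834716797)
```

Release by opening modestly, then rise.

>>> apply_moves:
  rows: [0,0,0,0,0,0,0,0,0,0,0,0,0,0,0,0,0,0,0,0,0,0,0,0,0,0,0,0,0,0]
  grip: 0.45

```text
t: 26.25
tool_pos: [0.6192, -0.0215, 0.1794]
tool_rot: [-3.137, -0.156, -0.0]
contact_force: [-0.3, 0.5, -0.7]
opening: 0.0385
grip_force: 0.0
```

>>> apply_moves:
  rows: [0,0,-0.03,0,0,0,0,0,-0.08,0,0,0,0,0,-0.15,0,0,0,-0.07,0.07,-0.2,0,0,0,-0.14,0.14,-0.2,0,0,0,-0.21,0.21,-0.2,0,0,0,-0.28,0.28,-0.2,0,0,0,-0.3,0.35,-0.2,0,0,0,-0.3,0.4,-0.2,0,0,0,-0.3,0.4,-0.2,0,0,0,-0.3,0.4,-0.2,0,0,0]

```text
t: 27.35
tool_pos: [0.4634, -0.2798, 0.2992]
tool_rot: [-3.137, -0.151, -0.001]
contact_force: [0.5, -0.3, 0.1]
opening: 0.0388
grip_force: 0.0
```

```bash
python3 - <<'E'
from h import *
state();im=tops('top')
im,d,W=cloud('top');h=cv2.cvtColor(im,cv2.COLOR_BGR2HSV);H,S=h[...,0],h[...,1]
m=(W[...,2]>.12)&(W[...,2]<.16)&(H>18)&(H<40)&(S>90);P=W[m];x=np.stack([(P[:,:2]-RE)@U,(P[:,:2]-RE)@Vv],1)*1000
x=x[(abs(x)<300).all(1)];print(len(x),cv2.minAreaRect(x.astype(np.float32)),np.percentile(P[:,2],[10,50,90]))
im,d,W=cloud('side');cv2.imwrite('pics/s6.png',cv2.resize(im[100:250,170:370],None,fx=3,fy=3))
E
```

```text
t 27.35 p [ 0.4634 -0.2798  0.2992] R
 [[ 9.954e-01  9.590e-02  4.000e-04]
 [ 9.590e-02 -9.954e-01  1.300e-03]
 [ 5.000e-04 -1.200e-03 -1.000e+00]] F [ 0.5 -0.3  0.1] op 0.0388 gf 0.0
[(-164, 1), (-132, 41), (-128, 54), (-124, 55), (-120, 53), (-116, 54), (-112, 55), (-108, 53), (-104, 56), (-100, 55), (-96, 56), (-92, 52), (-88, 52), (-84, 52), (-80, 56), (-76, 55), (-72, 52), (-68, 57), (-64, 53), (-60, 54), (-56, 51), (-52, 57), (-48, 54), (-44, 57), (-40, 55), (-36, 54), (-32, 50), (-28, 55), (-24, 55), (-20, 54), (-16, 56), (-12, 54), (-8, 53)]
((-82.34363555908203, -0.5863265991210938), (158.7423095703125, 101.36417388916016), 0.3325302302837372)
167 ((-153.33822631835938, -2.8095741271972656), (17.898744583129883, 60.206363677978516), 0.3242385685443878) [0.13451056 0.13937376 0.1421101 ]
```

View pics/s6.png

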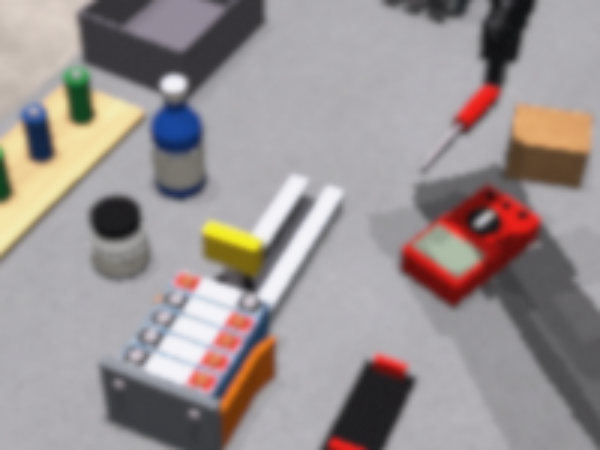

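The crop shows the bar across the strut right behind the tail cell, at crop pixel (232,247), with all five cells in one block at the plate. The bar measures x −153 mm and y −3 mm, top at 139 mm, all within limits.

```bash
python3 -c "
from station import ctrl
print(ctrl.finish_job())"
```

```text
the job is handed in; nothing more can be done
None
```

The job is handed in at about 27 s of the 62 s: all five cells stand in one straight block against the end plate, and the stop is in the slot, turned across with its collar at the tail cell; no verdict was returned.

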